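# Centre the wobbly vase on its display plinth

### The arm

A 6-joint arm with a two-finger parallel gripper is mounted at the origin on the work surface. World frame = base frame: x ahead of the robot, y to its left, z up, the work surface at z = 0. Lengths are in mm, angles in rad, forces in N, time in s.
With the tool pointing down it reaches from about 350 to 850 mm from the base axis. Payload 8.1 kg.
Tool frame: the origin (TCP) lies at the very end of the fingers, on their centre line; the grasp point (between the pads) lies 19 mm behind it; z points along the fingers, y is the direction in which the jaws open and shut (so a half turn about z gives the same grasp; the last joint's range is limited). The gripper opens to 85 mm and grips with 20 to 120 N. Pads are 22 mm wide; open, the fingers measure 114 mm over their backs; the gripper's body (76 mm by 85 mm) begins 54 mm behind the grasp point. The pads swing forward as they close: fully open they stand 13 mm farther back than shut.
Start: joints at [-1.21, 0.13, 1.488, -0, 1.523, -0.085], TCP at [258.728, -541.355, 231.292] pointing down, gripper open.
Joint ranges: [-2.96, 2.96], [-0.89, 2.26], [0.02, 2.5], [-1.34, 4.48], [0, 2.73], [-2.66, 2.66]. Speed limits (rad/s): [2.39, 2.39, 2.79, 3.14, 3.14, 3.14].

### API

Orientations are given as a unit quaternion [x, y, z, w].
In Python, from rig import telemetry, viewer, r, trace gives the robot as it stands.
- The arm moves only by the shell command python3 -m crank 'ROWS' [FORCE]. ROWS is JSON, a list of rows, each a list of 5 numbers: the shift along the world's x, y, z in m, then the turn about the world's z in rad, then the opening, from -1 (shut) to 1 (fully open). A call has 1 to 10 rows; each row is the pose to reach, as a shift and turn from the pose commanded when the call began; what a row does not reach only later rows make up. A row lasts 1/12 s, in which the tool goes at most 41.7 mm and 7.16 degrees, less where a joint would pass 70% of its speed; a pose out of reach is approached as far as the arm can. A call with a gripper value outside its range is refused whole. The fingers move at their own pace and stop on an object; FORCE is the grip in N (left out, the last holds). Time passes only in rows, so rows that repeat a pose let the fingers close. It gives the time, the measured TCP pose, the force and the opening at its end, in the units of the state.
- telemetry.get_obs(): the state, without advancing time (a new reading comes with each control period).
- viewer.get_image(name): name is "side" or "top" or "wrist"; returns the picture (420x560x3 uint8, blue, green, red); there is no depth.
- viewer.camera_info(name): a dict with "intrinsics" (3x3 intrinsics, pixels), "position" and "orientation" of the camera in the world. Camera axes: x right, y down, z forward; pixel columns grow to the right and rows downward; lengths in mm; the calibration is good to about 2 mm. A picture is of the moment at which its call begins: read the wrist's pose just before it. camera_info takes no time and is no camera call; for the wrist camera it gives the pose at the moment of the call.
- r.finish_job(): hands the job in, once; it reports no verdict.
Trained networks look in the newest picture that a camera, given by its name, has taken for a name from the list of things; names that differ only in an ending like _2 or _b are one class to them, and where a whole thing is asked for, a point or a joint stands for the part that bears it (a point fixed in the world has none). Each returns a list of dicts, best first, with "confidence" (0 to 1); they miss things now and then, are a little off and sometimes report something else, mostly with a low value. They report only what shows in the picture. A call takes as long as a camera call.
- trace(label, camera): "pixels" (420x560 bool, what is visible of it) and "extent" ([left, top, right, bottom] in pixels, round what is visible of it).
The state is a dict: "time": time; "qpos": joint angles; "joint_vel": joint speeds; "joint_torque": joint torques, N m; "eef_pos": TCP position; "orientation": TCP orientation; "contact_force": force on the tool from outside, world axes, zero at the start; "ft_torque": the same for the moment, N m; "grip_width": opening from 0.0 (shut) to 1.0 (fully open).
Only numpy, scipy, OpenCV 4.12 (cv2) and the standard library are available. Lean on these libraries where they do the work, as an engineer would, in place of code of your own. Each camera call takes 0.05 s, during which the arm holds its last target. There are 200 camera calls.

### The job

The squat round vase stands off-centre on its small wooden plinth: tap or push it lightly from the side with the fingertips until it stands upright right in the middle of the plinth top. Use only the outside of the fingers: do not take the vase between them, press down on it or lift it, do not rock it far or knock it off. Leave the other things on the mat where they are, and finish clear of the vase.

Things in the scene. Friction and masses are not known exactly. Their poses are not given: they have to be found in the camera images.
- vase: the squat round glazed vase, closed and symmetric about its own z axis (up). Origin: centre of its underside. 74 mm tall; narrow flat foot 48 mm across; widest (92 mm across) 27 mm above the underside; above that it narrows to a 34 mm neck and a 42 mm lip at the top. About 0.2 to 0.42 kg. Wobbly: pushed slowly against its widest part it slides upright on the plinth; pushed near the lip, or struck, it rocks and tips.
- plinth_top (a point): centre of the flat round top of the turned wooden display plinth that the vase stands on: top 130 mm across, plinth 50 mm tall, fixed on the mat. z is up. At the start the vase's foot stands about 22 to 37 mm off this centre, in any direction.
- mat: grey rubber mat, 400 by 500 mm, 4 mm thick, fixed on the table, under the plinth and the bystanders; origin at the centre of its underside
- teacup: bystander on the mat: small white cup, 64 mm across, 55 mm tall; origin at the centre of its underside
- budvase: bystander on the mat: small slim vase, 58 mm across, 88 mm tall; origin at the centre of its underside
- smallpot: bystander on the mat: small pot, 60 mm across, 48 mm tall; origin at the centre of its underside
- taperoll: bystander on the mat: roll of packing tape lying flat, 100 mm across, 45 mm tall; origin at the centre of its underside
- phone: bystander on the mat: phone lying flat, 74 by 150 by 9 mm; origin at the centre of its underside
- saucer: bystander on the mat: terracotta saucer, 84 mm across, 16 mm tall; origin at the centre of its underside

How it is judged:
By the outcome, as a careful person would: the job done as asked, in the order asked, and still so for the second after the job is handed in, with the robot touching nothing.
It also fails if it takes over 45 s, if anything falls off the work surface, if the arm or the gripper's body presses on something with over 40 N, if the wrist force passes 120 N, or if a joint passes its speed limit or range.

## Working session

There is one attempt and no reset: what is moved stays moved. The work goes in short steps, Python scripts to look and compute and a shell command to move; the robot and the scene stay as the last step left them, time stands still between calls to the robot, and variables do not carry over. Pictures are saved under pics/ and viewed, about 8 in all and at most 12, crops included, and the job is handed in when it is done.

```bash
mkdir -p pics; ls; python3 - <<'E'
from rig import telemetry, viewer, r, trace
import cv2, numpy as np
print(telemetry.get_obs())
ims=[]
for c in("top","side"):
    im=viewer.get_image(c); ims.append(im); print(c,viewer.camera_info(c))
    for n in("vase","plinth_top","teacup","budvase","smallpot","taperoll","phone","saucer"):
        try: t=trace(n,c)
        except Exception as e: print(n,e); continue
        print(n,[(round(d["confidence"],2),[int(v) for v in d["extent"]]) for d in t[:2]])
cv2.imwrite("pics/a.png",cv2.resize(np.vstack(ims),(560,840))[:,:] if 0 else np.hstack([cv2.resize(i,(400,300)) for i in ims]))
cv2.imwrite("pics/top.png",ims[0]);cv2.imwrite("pics/side.png",ims[1])
E
```

```text
pics
{'time': 0.0, 'qpos': array([-1.21040701e+00,  1.31164518e-01,  1.48929030e+00, -1.41376922e-05,
        1.52300349e+00, -8.54080313e-02]), 'joint_vel': array([ 2.52936724e-04,  2.43896554e-04, -2.17006984e-04,  1.17208186e-03,
        7.36323157e-04,  4.44371065e-06]), 'joint_torque': array([-1.61630825e-03, -5.69405794e+01, -5.00542510e+01, -1.95828816e-04,
        1.49499241e-02,  2.48646211e-05]), 'eef_pos': array([ 258.5207358 , -540.83255039,  230.23638243]), 'orientation': array([ 9.75260274e-01,  2.21057749e-01, -1.34845333e-04, -9.23057874e-04]), 'contact_force': array([-0.80834566,  0.32746331,  0.72362993]), 'ft_torque': array([0.00640028, 0.00467253, 0.04474995]), 'grip_width': 0.9990799372862099}
top {'intrinsics': array([[541.82717094,   0.        , 279.83918844],
       [  0.        , 541.82717094, 209.58589033],
       [  0.        ,   0.        ,   1.        ]]), 'position': array([ 396.94907335,   29.44549249, 1116.28701288]), 'orientation': array([-0.69572587,  0.71374962, -0.05115463,  0.06253154])}
vase [(0.81, [267, 196, 317, 243])]
plinth_top [(0.95, [263,
[... 232 characters left out ...]
, 299])]
saucer [(0.64, [175, 205, 213, 246])]
side {'intrinsics': array([[397.24819934,   0.        , 278.08695856],
       [  0.        , 397.24819934, 202.65035397],
       [  0.        ,   0.        ,   1.        ]]), 'position': array([450.89973705, 488.34314036, 583.02368562]), 'orientation': array([-0.10774548,  0.92837006, -0.35217214,  0.04994733])}
vase [(0.86, [270, 160, 323, 211])]
plinth_top [(0.89, [247, 174, 316, 239])]
teacup [(0.56, [293, 119, 326, 154])]
budvase [(0.71, [227, 115, 253, 158]), (0.44, [247, 173, 316, 237])]
smallpot [(0.87, [335, 278, 374, 323])]
taperoll [(0.57, [154, 236, 220, 307])]
phone [(0.77, [338, 133, 390, 191])]
saucer [(0.74, [238, 287, 291, 337])]
```

```bash
python3 - <<'E'
import cv2
a=cv2.imread("pics/top.png");b=cv2.imread("pics/side.png")
cv2.imwrite("pics/b.png",cv2.resize(a[110:330,150:440],(796,600),interpolation=cv2.INTER_CUBIC))
cv2.imwrite("pics/c.png",cv2.resize(b[100:340,140:440],(750,600),interpolation=cv2.INTER_CUBIC))
E
```

```text
(no output)
```

View pics/b.png

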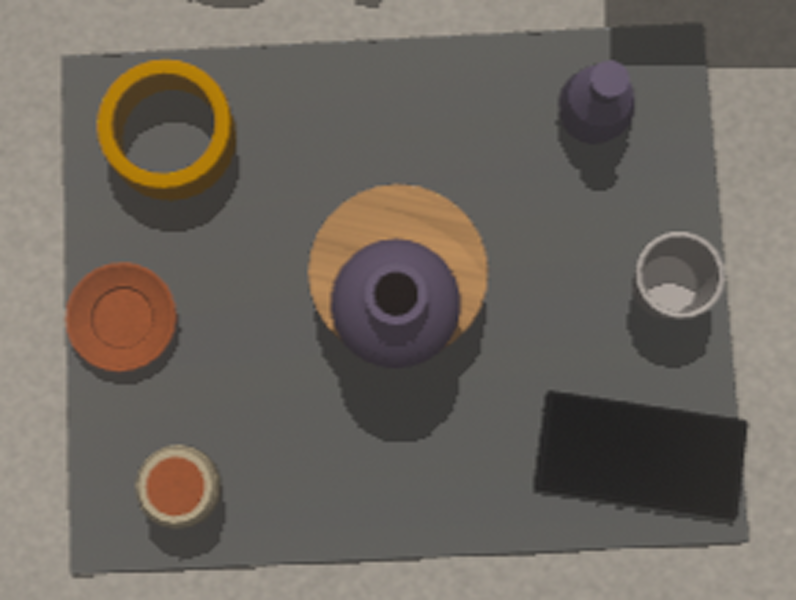

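View pics/c.png

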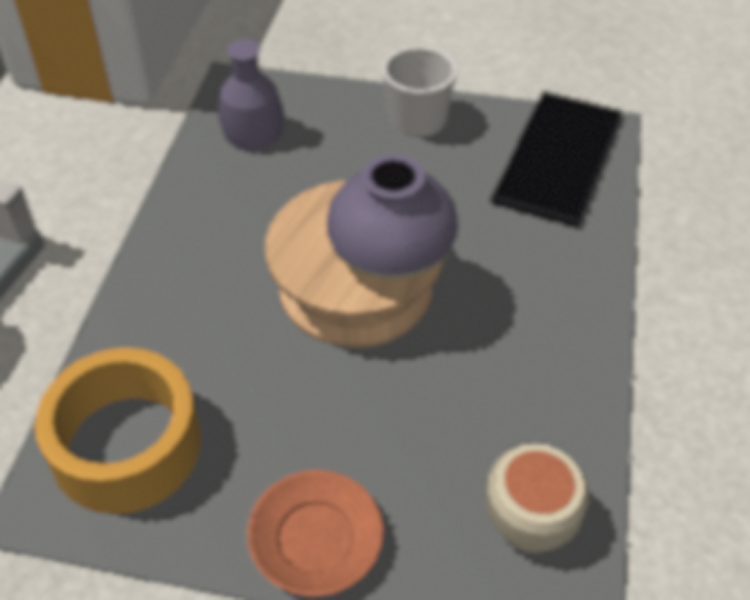

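The top view has the vase's widest part at crop (396,303), which is below the disc centre at about (398,272). The side view agrees: the vase is to the right on the disc. Next I'll fit both with the calibration.

```bash
cat > h.py <<'E'
from rig import telemetry, viewer, r, trace
import cv2, numpy as np
from scipy.optimize import least_squares
from scipy.spatial.transform import Rotation as R
def cam(c):
    i=viewer.camera_info(c); return i["intrinsics"],np.array(i["position"]),R.from_quat(i["orientation"]).as_matrix()
def proj(C,P):
    K,p,M=C; q=((np.asarray(P)-p)@M)@K.T; return q[:,:2]/q[:,2:]
def back(C,uv,z):
    K,p,M=C; d=np.c_[uv,np.ones(len(uv))]@np.linalg.inv(K).T@M.T; return p+d*((z-p[2])/d[:,2])[:,None]
A=np.linspace(0,2*np.pi,72,endpoint=False)
def ring(x,y,rad,z): return np.c_[x+rad*np.cos(A),y+rad*np.sin(A),np.full(72,z)]
PROF=[(24,0),(38,10),(44,18),(46,27),(44,37),(36,50),(18,62),(21,74)]
def hull(C,x,y):
    return cv2.convexHull(proj(C,np.vstack([ring(x,y,a,54+h) for a,h in PROF])).astype(np.float32))
def contour(m):
    cs,_=cv2.findContours(m.astype(np.uint8),cv2.RETR_EXTERNAL,cv2.CHAIN_APPROX_NONE)
    return max(cs,key=cv2.contourArea)[:,0].astype(float)
def measure(c,im=None,plinth=None):
    im=viewer.get_image(c); C=cam(c)
    v=trace("vase",c)[0]["pixels"]
    pts=contour(v)
    ch=cv2.convexHull(pts.astype(np.float32))[:,0].astype(float)
    x0=back(C,[pts.mean(0)],85)[0,:2]
    f=lambda s:[cv2.pointPolygonTest(hull(C,*s),(float(a),float(b)),True)-.3 for a,b in ch]
    sv=least_squares(f,x0,loss="soft_l1",diff_step=1e-3); vase=sv.x
    pl=None
    t=trace("plinth_top",c)
    if t:
        w=t[0]["pixels"]; q=contour(w)
        dv=cv2.distanceTransform((~v).astype(np.uint8),cv2.DIST_L2,5)
        q=q[dv[q[:,1].astype(int),q[:,0].astype(int)]>4]
        if c=="side": q=q[q[:,1]<200]
        P=back(C,q,54)[:,:2]
        g=lambda s:np.hypot(*(P-s).T)-64.3
        sp=least_squares(g,P.mean(0),loss="soft_l1",f_scale=1.5); pl=sp.x
        print(c,"plinth",pl.round(1),"rms",np.abs(g(pl)).mean().round(2),len(q))
    print(c,"vase",vase.round(1),"rms px",np.abs(f(vase)).mean().round(2), "off",None if pl is None else (vase-pl).round(1), "t",telemetry.get_obs()["time"])
    return im,C,vase,pl
E
python3 - <<'E'
from h import *
for c in("top","side"):
    im,C,v,p=measure(c)
    for q,z,rad in((p,54,65),(v,54+74,21),(v,81,46)):
        cv2.polylines(im,[proj(C,ring(*q,rad,z)).round().astype(int)],True,(0,255,0),1)
    cv2.imwrite(f"pics/fit_{c}.png",im)
C=cam("top")
for n in("teacup","budvase","smallpot","taperoll","phone","saucer"):
    m=trace(n,"top")[0]["pixels"]; print(n,back(C,[contour(m).mean(0)],30)[0].round())
a=cv2.imread("pics/fit_top.png")[160:260,240:350];b=cv2.imread("pics/fit_side.png")[150:250,230:340]
cv2.imwrite("pics/d.png",np.hstack([cv2.resize(i,(400,364),interpolation=cv2.INTER_CUBIC) for i in(a,b)]))
print(telemetry.get_obs()["time"])
E
```

```text
top plinth [568.9  16.2] rms 0.81 129
top vase [542.7  18.5] rms px 0.3 off [-26.2   2.3] t 1.05
side plinth [566.5  15.2] rms 0.51 37
side vase [540.6  17.1] rms px 0.5 off [-25.9   1.9] t 1.2
teacup [ 565. -190.   30.]
budvase [ 699. -138.   30.]
smallpot [420. 179.  30.]
taperoll [688. 186.  30.]
phone [ 433. -156.   30.]
saucer [545. 222.  30.]
1.5
```

View pics/d.png

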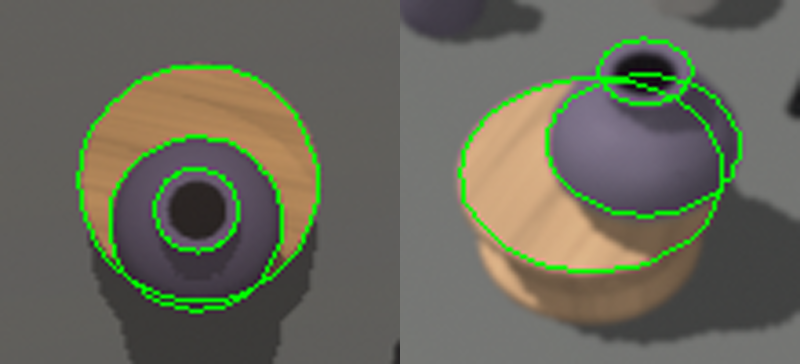

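The fits overlay both images well. The two cameras put the vase offset at (-26, +2) mm, so the push is almost pure +x, from the robot's side. I'll close the fingers, turn the tool square to the push and go in front of the vase.

```bash
python3 -m crank '[[0.191,0.566,0,-0.525,-1],[0.191,0.566,0,-0.525,-1],[0.191,0.566,0,-0.525,-1],[0.191,0.566,0,-0.525,-1],[0.191,0.566,0,-0.525,-1],[0.191,0.566,0,-0.525,-1],[0.191,0.566,0,-0.525,-1],[0.191,0.566,0,-0.525,-1],[0.191,0.566,0,-0.525,-1],[0.191,0.566,0,-0.525,-1]]' 20
```

```text
time: 2.33
eef_pos: [391.8, -145.8, 231.6]
orientation: [0.999, -0.04, 0.001, 0.0]
contact_force: [1.3, -0.2, 0.2]
grip_width: -0.002
```

```bash
python3 -m crank '[[0.058,0.171,0,0,-1],[0.058,0.171,0,0,-1],[0.058,0.171,0,0,-1],[0.058,0.171,0,0,-1],[0.058,0.171,0,0,-1],[0.058,0.171,-0.08,0,-1],[0.058,0.171,-0.08,0,-1],[0.058,0.171,-0.08,0,-1],[0.058,0.171,-0.08,0,-1],[0.058,0.171,-0.08,0,-1]]'; python3 -m crank '[[0,0,-0.03,0,-1],[0,0,-0.06,0,-1],[0,0,-0.083,0,-1],[0,0,-0.083,0,-1],[0,0,-0.083,0,-1]]'; python3 - <<'E'
from h import *
o=telemetry.get_obs();print(o["eef_pos"],o["contact_force"])
im=viewer.get_image("side"); t=viewer.get_image("top")
cv2.imwrite("pics/e.png",np.hstack([cv2.resize(i[120:280,200:400],(400,320)) for i in (t,im)]))
E
```

```text
time: 3.17
eef_pos: [450.4, 23.1, 153.3]
orientation: [0.999, -0.04, 0.001, 0.0]
contact_force: [0.4, -0.3, -1.0]
grip_width: -0.002
time: 3.58
eef_pos: [450.4, 23.0, 70.0]
orientation: [0.999, -0.04, 0.0, -0.0]
contact_force: [0.7, 0.0, 1.0]
grip_width: 0.002
[450.4327784   22.97643586  70.01300385] [0.70327768 0.03679715 0.95865475]
```

View pics/e.png

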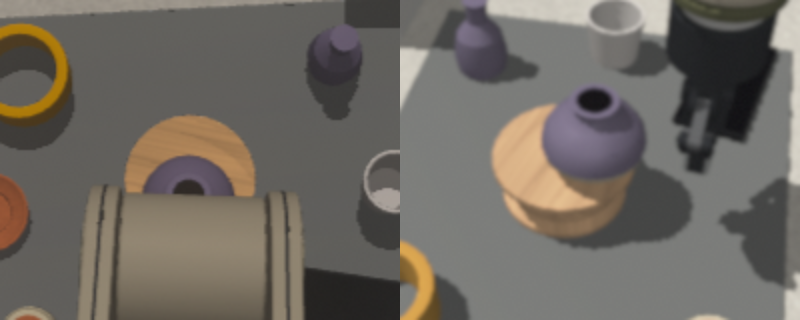

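Fingers are in line ahead of the vase, with clear space around them (right panel: fingertip at about (700,160), vase edge at about (640,140)). I'll creep up and push slowly.

```bash
python3 -m crank '[[0.008,0,0,0,-1],[0.016,0,0,0,-1],[0.022,0,0,0,-1],[0.026,0,0,0,-1],[0.026,0,0,0,-1]]'; python3 -m crank '[[0.0015,0,0,0,-1],[0.003,0,0,0,-1],[0.0045,0,0,0,-1],[0.006,0,0,0,-1],[0.0075,-0.0005,0,0,-1],[0.009,-0.0005,0,0,-1],[0.0105,-0.0005,0,0,-1],[0.012,-0.001,0,0,-1],[0.0135,-0.001,0,0,-1],[0.015,-0.001,0,0,-1]]'; python3 - <<'E'
from h import *
measure("side")
E
```

```text
time: 4.1
eef_pos: [477.0, 23.3, 68.8]
orientation: [0.999, -0.04, 0.001, -0.0]
contact_force: [-0.3, -0.4, -0.3]
grip_width: 0.002
time: 4.93
eef_pos: [490.5, 22.4, 68.2]
orientation: [0.999, -0.04, -0.0, -0.0]
contact_force: [-3.8, 1.4, 1.6]
grip_width: -0.001
side plinth [566.6  15.5] rms 0.41 32
side vase [546.5  17.3] rms px 0.38 off [-20.1   1.8] t 5.0833
```

```bash
python3 -m crank '[[0.0012,0,0,0,-1],[0.0024,0,0,0,-1],[0.0036,0,0,0,-1],[0.0048,-0.0005,0,0,-1],[0.006,-0.0005,0,0,-1],[0.0072,-0.0005,0,0,-1],[0.0084,-0.0005,0,0,-1],[0.0096,-0.001,0,0,-1],[0.0108,-0.001,0,0,-1],[0.012,-0.001,0,0,-1]]'; python3 - <<'E'
from h import *
measure("side")
E
```

```text
time: 5.92
eef_pos: [502.7, 21.3, 68.3]
orientation: [0.999, -0.04, -0.0, -0.0]
contact_force: [-3.2, 0.5, -0.0]
grip_width: -0.002
side plinth [566.7  14.8] rms 0.38 22
side vase [558.9  15.8] rms px 0.3 off [-7.8  1.1] t 6.0667
```

```bash
python3 -m crank '[[0.001,0,0,0,-1],[0.002,0,0,0,-1],[0.003,0,0,0,-1],[0.004,0,0,0,-1],[0.005,-0.0005,0,0,-1],[0.006,-0.0005,0,0,-1],[0.0065,-0.0005,0,0,-1],[0.007,-0.0005,0,0,-1]]'; python3 - <<'E'
from h import *
measure("side")
E
```

```text
time: 6.73
eef_pos: [509.7, 20.9, 68.3]
orientation: [0.999, -0.04, -0.0, -0.0]
contact_force: [-1.8, -0.0, 0.1]
grip_width: -0.0
side plinth [566.7  15. ] rms 0.4 16
side vase [566.4  16.1] rms px 0.32 off [-0.3  1.1] t 6.8833
```

```bash
python3 -m crank '[[-0.003,0,0,0,-1],[-0.01,0,0,0,-1],[-0.03,0,0,0,-1],[-0.06,0,0,0,-1],[-0.06,0,0.04,0,-1],[-0.06,0,0.08,0,-1],[-0.06,0,0.12,0,-1],[-0.06,0,0.16,0,-1],[-0.06,-0.04,0.16,0,-1],[-0.06,-0.08,0.16,0,-1]]'; python3 -m crank '[[-0.02,-0.2,0,0,-1],[-0.02,-0.2,0,0,-1],[-0.02,-0.2,0,0,-1],[-0.02,-0.2,0,0,-1],[-0.02,-0.2,0,0,-1],[-0.02,-0.2,0,0,-1]]'; python3 - <<'E'
from h import *
for k in range(2):
  for c in("top","side"):
    im,C,v,p=measure(c)
    if k:
      for q,z,rad in((p,54,65),(v,54+74,21),(v,81,46)):
        cv2.polylines(im,[proj(C,ring(*q,rad,z)).round().astype(int)],True,(0,255,0),1)
      cv2.imwrite(f"pics/f_{c}.png",im)
C=cam("top")
for n in("teacup","budvase","smallpot","taperoll","phone","saucer"):
    m=trace(n,"top")[0]["pixels"]; print(n,back(C,[contour(m).mean(0)],30)[0].round())
a=cv2.imread("pics/f_top.png");b=cv2.imread("pics/f_side.png")
cv2.imwrite("pics/g.png",np.vstack([np.hstack([cv2.resize(i,(400,300)) for i in(a,b)]),np.hstack([cv2.resize(i,(400,300),interpolation=cv2.INTER_CUBIC) for i in(a[165:255,235:355],b[150:240,220:340])])]))
E
```

```text
time: 7.72
eef_pos: [451.6, -58.8, 232.6]
orientation: [0.999, -0.037, 0.004, 0.001]
contact_force: [1.0, -0.6, -1.0]
grip_width: -0.001
time: 8.22
eef_pos: [428.0, -264.6, 228.4]
orientation: [0.999, -0.042, 0.0, 0.001]
contact_force: [0.5, -0.5, 0.9]
grip_width: 0.003
top plinth [570.1  15.9] rms 0.56 182
top vase [568.5  16.8] rms px 0.25 off [-1.6  0.9] t 8.3667
side plinth [567.3  19.9] rms 1.51 30
side vase [565.4  15.8] rms px 0.4 off [-1.9 -4.1] t 8.5167Traceback (most recent call last):
  File "<stdin>", line 4, in <module>
  File "h.py", line 21, in measure
    v=trace("vase",c)[0]["pixels"]
      ~~~~~~~~~~~~~~~^^^
IndexError: list index out of range
```

```bash
cat > k.py <<'E'
from h import *
def rim(c):
    im=viewer.get_image(c); C=cam(c)
    h=cv2.cvtColor(im,cv2.COLOR_BGR2HSV); roi=np.zeros(im.shape[:2],bool); roi[150:260,225:345]=1
    w=(h[...,0]>5)&(h[...,0]<25)&(h[...,1]>75)&roi
    n,l,s,_=cv2.connectedComponentsWithStats(w.astype(np.uint8)); w=l==1+s[1:,4].argmax()
    q=contour(w); P=back(C,q,54)[:,:2]
    if c=="side": k=(P[:,0]-567)*0.15+(P[:,1]-15)<-5; k&=np.hypot(*(P-[567,15]).T)>57
    else: k=np.hypot(*(P-[567,15]).T)>57
    P=P[k]; g=lambda s:np.hypot(*(P-s[:2]).T)-s[2]
    s=least_squares(g,[567,15,65],loss="soft_l1").x
    print(c,"rim",s.round(1),np.abs(g(s)).mean().round(2),k.sum()); 
    t=trace("vase",c); v=None
    if t:
        ch=cv2.convexHull(contour(t[0]["pixels"]).astype(np.float32))[:,0]
        f=lambda s:[cv2.pointPolygonTest(hull(C,*s),(float(a),float(b)),True)-.3 for a,b in ch]
        v=least_squares(f,[567,15],loss="soft_l1",diff_step=1e-3).x; print(c,"vase",v.round(1),np.abs(f(v)).mean().round(2),"off",(v-s[:2]).round(1))
        cv2.polylines(im,[proj(C,ring(*v,46,81)).round().astype(int)],True,(0,255,0),1)
    cv2.polylines(im,[proj(C,ring(*s[:2],65,54)).round().astype(int)],True,(0,255,0),1)
    return im
a=rim("top");b=rim("side");rim("top");rim("side")
cv2.imwrite("pics/g.png",np.vstack([np.hstack([cv2.resize(i,(400,300)) for i in(a,b)]),np.hstack([cv2.resize(i,(400,300),interpolation=cv2.INTER_CUBIC) for i in(a[165:255,235:355],b[150:240,220:340])])]))
C=cam("top")
for n in("teacup","budvase","smallpot","taperoll","phone","saucer"):
    t=trace(n,"top")
    if t: print(n,back(C,[contour(t[0]["pixels"]).mean(0)],30)[0].round())
E
python3 k.py
```

```text
top rim [569.7  15.1  64.3] 0.51 184
top vase [568.8  16.8] 0.17 off [-0.9  1.7]
side rim [567.8  17.4  62.7] 1.11 33
side vase [566.3  16.1] 0.45 off [-1.5 -1.3]
top rim [569.7  15.1  64.2] 0.5 184
top vase [568.4  16.8] 0.18 off [-1.3  1.7]
side rim [567.8  17.4  62.7] 1.11 33
side vase [565.7  16.4] 0.58 off [-2. -1.]
teacup [ 564. -190.   30.]
budvase [ 700. -139.   30.]
smallpot [420. 180.  30.]
phone [ 434. -156.   30.]
saucer [545. 221.  30.]
```

View pics/g.png

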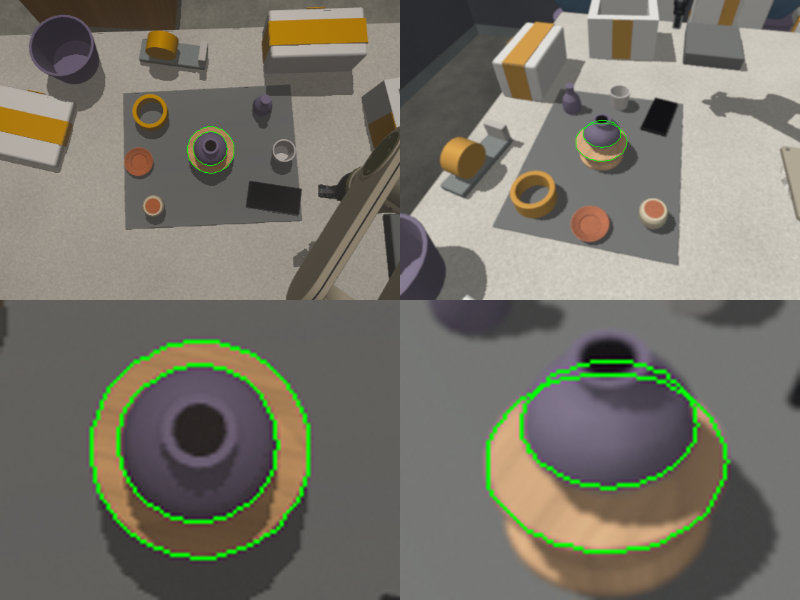

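The vase stands upright about 2 mm from the plinth centre, which is within the measuring noise. The arm is clear and the bystanders haven't moved, so I'm handing in.

```bash
python3 -c "
from rig import r
print(r.finish_job())"
```

```text
the job is handed in; nothing more can be done
None
```

The vase now stands upright about 2 mm from the middle of the plinth top, and I have handed the job in. I pushed it about 26 mm in +x with the outside of the closed fingertips. It was one slow push in three stages against the widest part, with measured contact force of about 4 N. I then backed off and moved the arm well clear.

**Offset from centre:**
- The top camera, the better fit, gives about (-1, +1.7) mm.
- The side camera gives about (-1.8, -1.1) mm. Its fit of the plinth rim was poor, and one earlier fit showed -4 mm in y. Measured against the side camera's earlier rim position, the vase is about +1 mm off in y.

**Other checks:**
- The top-camera positions of the cup, bud vase, pot, phone and saucer match the start to within 1 mm.
- The detector missed the tape roll in the last look. In the picture it appears to be in its original place.
- One vase detection also failed along the way; I repeated it successfully.

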